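# Lock the bayonet ring on the wine filter

### The job

The steel wine filter on the bar has a fresh cartridge in it but still stands open. Set its black bayonet locking ring on the mouth, turn it lightly until its three lugs drop into the three gaps, press it down against the sprung cartridge and twist it about a quarter turn clockwise (seen from above) to the stop, then let it spring up so that it clicks locked, and let go. Feel your way, never force the ring, and leave the bottle, wine glass and candle glass nearby standing where they are.

Things in the scene. Friction and masses are not known exactly. Their poses are not given: they have to be found in the camera images.
- filter: Steel filter pot on a dark base plate (120 mm across, 8 thick), immovable. Origin: centre of the underside, on the worktop; z up. Pot 91 mm across, collar round the mouth 102 mm. Two hose tails reach 84 mm from the axis at +50 and -50 degrees from x, a brass bleed screw 61 mm at 180, the clamp band's bolt 66 mm at 0. In the mouth one sees the white cartridge.
- mouth (a point): Centre of the mouth's top face, 110 mm above the filter's underside; axes as the filter's. Bore 64.4 mm, with three gaps, 26 degrees wide and 81 mm across the circle, 120 degrees apart (black lines on the collar). The collar was clamped on by eye: one gap lies anywhere within 24 degrees of the filter's x, which is not reported. It holds fast: it does not turn.
- ring_grip (a point): On the axis of the loose black bayonet ring (0.14 kg, lying flat, bar up; z up), 40 mm above its underside. Disc 62 mm across, 18 thick, bevelled 4 mm below. Grip bar on top: 50 mm long along x, 14 wide along y, from 18 to 51 mm above the underside. Three alike lugs, 20 degrees wide, 74 mm across the circle, at 0, 120 and 240 degrees from x, 4 to 10 mm above the underside.
- lock_ring: The same ring at the centre of its underside. With lugs on top of the lips it is 4 mm below the mouth's top face; dropped into the gaps it rests on the cartridge, 7 to 9 mm below; to turn it must be held 18 to 20 mm below (there the lugs meet a rigid shelf); locked it sits 14 mm below. More than 45 N between ring and filter, pressing or turning, damages the lugs.
- inside (a point): Point on the filter's axis 14 mm below the mouth's top face, where the underside of the locked ring belongs. The cartridge (58 mm wide) stands on a spring, its top at rest 7 to 9 mm below the top face; it pushes back with 3 N at first and 0.9 N more per mm, so about 10 to 15 N hold the ring low enough to turn.
- shelf (a point): Point on the filter's axis level with the rigid shelf under the lips, 16 mm below the mouth's top face. The lugs run between this shelf and the lips, which are 8 mm thick. Seen from above, clockwise of each gap come 55 degrees of lip, then a 24 degree notch 4 mm up into the lip's underside, its middle 80 degrees from the gap's (red dot), then a solid stop. It cannot turn the other way.
- bottle: Bystander: full half-bottle of red wine, 58 mm across, 235 mm tall, standing loose behind and left of the filter. Origin: centre of its underside.
- wineglass: Bystander: wine glass standing loose upside down on its rim, 81 mm across, 202 mm tall, behind the ring. Origin: centre of its underside.
- candle_glass: Bystander: low pink votive candle glass, 74 mm across, 43 mm tall, loose, with a tealight in it, in front and left of the filter. Origin: centre of its underside.
There are look-alikes about, which are no part of the job. Of the things that look like the lock_ring, take the one that is farthest from the robot's base at the start.

How it is judged (in metres and radians):
On the way:
1. the ring is pressed down against the cartridge with its lugs through the gaps (z of lock_ring in the frame of filter below 0.093 m and horizontal distance between lock_ring and mouth below 0.005 m), for 0.1 s.
At the end, for the whole second after the job is handed in: The ring has clicked up into the lock notches: left alone, the centre of its underside stays within 3 mm of its place on the axis 14 mm below the mouth's top face, and the ring is level within 0.05 rad and at rest (distance between lock_ring and inside below 0.003 m and angle between ring_grip's own z axis and vertical below 0.05 rad and linear speed of lock_ring below 0.01 m/s); the robot touches nothing.
It fails at once if the ring is forced: more than 45 N between ring and filter (contact force between lock_ring and filter above 45 N).
It fails at once if the bottle is moved more than 25 mm or tipped (distance of bottle from where it was at the start of the episode above 0.025 m or angle between bottle's own z axis and vertical above 0.25 rad).
It fails at once if the wine glass is moved more than 25 mm or tipped (distance of wineglass from where it was at the start of the episode above 0.025 m or angle between wineglass's own z axis and vertical above 0.25 rad).
It fails at once if the candle glass is moved more than 25 mm or tipped (distance of candle_glass from where it was at the start of the episode above 0.025 m or angle between candle_glass's own z axis and vertical above 0.25 rad).
It also fails if it takes over 67 s, if anything falls off the work surface, if the arm or the gripper's body presses on something with over 40 N, if the wrist force passes 120 N, or if a joint passes its speed limit or range.

### The arm

A 6-joint arm with a two-finger parallel gripper is mounted at the origin on a cart in front of the work surface, level with it; the furniture and walls round the work are solid. World frame = base frame: x ahead of the robot, y to its left, z up, the work surface at z = 0. Lengths are in mm, angles in degrees, forces in N, time in s.
With the tool pointing down it reaches from about 300 to 850 mm from the base axis. Payload 4.2 kg.
Tool frame: the origin (TCP) lies between the finger pads; the fingertips stand 22 mm ahead of it and the grasp point (between the pads) lies 3 mm ahead of it; z points along the fingers, y is the direction in which the jaws open and shut (so a half turn about z gives the same grasp; the last joint's range is limited). The gripper opens to 91 mm and grips with 3 to 60 N. Pads are 32 mm wide; open, the fingers measure 118 mm over their backs; the gripper's body (76 mm by 178 mm) begins 60 mm behind the grasp point.
Start: joints at [76.146, 18.312, 89.639, -0, 72.044, -1.146], TCP at [126.492, 560.928, 235.976] pointing down, gripper open.
Joint ranges: [-177.97, 177.97], [-48.28, 115.42], [12.27, 149.76], [-77.06, 257.06], [2.81, 150.46], [-146.56, 146.56]. Speed limits (degrees/s): [147.25, 147.25, 180, 180, 180, 180].

### API

Orientations are given as [roll, pitch, yaw] about the fixed x, y, z axes, in that order (R = Rz(yaw) Ry(pitch) Rx(roll)).
In Python, from workcell import * gives the robot as it stands.
- The arm moves only by the shell command python3 -m jog 'ROWS' [OPENING] [FORCE]. ROWS is text: rows parted by semicolons, each of 6 numbers parted by spaces: the shift along the tool's x, y, z in units of 0.5 m (1.0 is 0.5 m), then the turn, a rotation vector about the tool's x, y, z in units of pi/2 rad (1.0 is pi/2 rad). A call has 1 to 20 rows; each row is the pose to reach, as a shift and turn from the pose measured when the call began, along the tool's axes at that moment; what a row does not reach only later rows make up. A row lasts 1/12 s, in which the tool goes at most 41.7 mm and 7.16 degrees, less where a joint would pass 70% of its speed; a pose out of reach is approached as far as the arm can. A call with a number of a shift or a turn outside -1 to 1 is refused whole. A call with a gripper value outside its range is refused whole. OPENING is the opening, from -1 (shut) to 1 (fully open), set as the call begins (- or left out, the last holds). The fingers move at their own pace and stop on an object; FORCE is the grip in N (left out, the last holds). Time passes only in rows, so rows that repeat a pose let the fingers close. It gives the time, the measured TCP pose, the force and the opening at its end, in the units of the state.
- state(): the state, without advancing time (a new reading comes with each control period).
- grab_frame(name): name is "scene" or "side" or "wrist"; returns the picture (400x640x3 uint8, red, green, blue); there is no depth.
- calibration(name): a dict with "mtx" (3x3 intrinsics, pixels), "rvec" (rotation vector, rad) and "tvec" (3), from world to camera coordinates, as OpenCV has them. Camera axes: x right, y down, z forward; pixel columns grow to the right and rows downward; lengths in mm; the calibration is good to about 2 mm. A picture is of the moment at which its call begins: read the wrist's pose just before it. calibration takes no time and is no camera call; for the wrist camera it gives the pose at the moment of the call.
- job_done(): hands the job in, once; it reports no verdict.
Trained networks look in the newest picture that a camera, given by its name, has taken for a name from the list of things; names that differ only in an ending like _2 or _b are one class to them, and where a whole thing is asked for, a point or a joint stands for the part that bears it (a point fixed in the world has none). Each returns a list of dicts, best first, with "confidence" (0 to 1); they miss things now and then, are a little off and sometimes report something else, mostly with a low value. They report only what shows in the picture. A call takes as long as a camera call. They do not tell look-alikes from the thing itself.
- spot_in(query, camera): "rect" ([left, top, right, bottom] in pixels, round what is visible of it).
- tip_of(query, camera): "location" ([column, row] in pixels: a listed point, or the origin of a listed thing).
The state is a dict: "time_s": time; "qpos": joint angles; "qvel": joint speeds; "effort": joint torques, N m; "ee_pos": TCP position; "ee_rot": TCP orientation; "force": force on the tool from outside, world axes, zero at the start; "torque": the same for the moment, N m; "gripper_width": finger opening in mm.
Only numpy, scipy, OpenCV 4.12 (cv2) and the standard library are available. Lean on these libraries where they do the work, as an engineer would, in place of code of your own. Each camera call takes 0.05 s, during which the arm holds its last target. There are 200 camera calls.

## Working session

There is one attempt and no reset: what is moved stays moved. The work goes in short steps, Python scripts to look and compute and a shell command to move; the robot and the scene stay as the last step left them, time stands still between calls to the robot, and variables do not carry over. Pictures are saved under pics/ and viewed, about 8 in all and at most 12, crops included, and the job is handed in when it is done.

```bash
mkdir -p pics; ls; python3 - <<'E'
from workcell import *
import cv2
for n in("scene","side","wrist"):
    f=grab_frame(n); cv2.imwrite(f"pics/{n}0.png",f[:,:,::-1])
    c=calibration(n); print(n,c)
    for q in ("lock_ring","filter","bottle","wineglass","candle_glass"):
        print(q,[(round(d['confidence'],2),[round(v) for v in d['rect']]) for d in spot_in(q,n)])
    for q in ("lock_ring","ring_grip","mouth","filter"):
        print('tip',q,[(round(d['confidence'],2),[round(v,1) for v in d['location']]) for d in tip_of(q,n)])
print(state())
E
```

```text
pics
scene {'mtx': array([[478.85011317,   0.        , 319.00211563],
       [  0.        , 478.85011317, 202.39785269],
       [  0.        ,   0.        ,   1.        ]]), 'rvec': array([ 2.05409882, -1.05294963,  0.48439232]), 'tvec': array([-239.59074003,  373.43954065,  776.29447199])}
lock_ring [(0.79, [266, 249, 293, 283]), (0.64, [311, 270, 344, 306]), (0.61, [383, 288, 418, 326]), (0.2, [279, 159, 332, 223])]
filter [(0.56, [277, 159, 333, 221])]
bottle [(0.63, [273, 82, 297, 168])]
wineglass [(0.71, [428, 160, 478, 252])]
candle_glass [(0.81, [188, 205, 219, 234])]
tip lock_ring [(0.96, [279.2, 269.4]), (0.72, [401.2, 310.8]), (0.71, [323.8, 292.5])]
tip ring_grip [(0.87, [328.1, 278.9]), (0.8, [278.9, 259.7]), (0.56, [402.2, 296.8]), (0.44, [440.3, 239.2])]
tip mouth [(0.58, [301.5, 170.1]), (0.26, [441.2, 237.9])]
tip filter [(0.9, [300.9, 205.0])]
side {'mtx': array([[470.73678559,   0.        , 323.46871257],
       [  0.        , 470.73678559, 199.15315113],
       [  0.        ,   0.        ,   1.        ]]), 'rvec': array([ 1.00597836,  2.24290885, -1.26590583]), 'tv
[... 964 characters left out ...]
[]
tip ring_grip []
tip mouth []
tip filter []
{'time_s': 1.5, 'qpos': array([ 7.61481878e+01,  1.83119291e+01,  8.96395556e+01,  1.05327639e-03,
        7.20440612e+01, -1.14806505e+00]), 'qvel': array([ 0.01709764,  0.12068871, -0.02028745, -0.03799778,  0.09419352,
        0.09142208]), 'effort': array([ 8.86863090e-04, -4.12340569e+01, -2.32226372e+01,  7.30490196e-02,
        3.78585141e-02,  1.98011514e-05]), 'ee_pos': array([126.46554767, 560.93026487, 235.97186184]), 'ee_rot': array([ 1.79995527e+02, -9.12556548e-04,  1.67295928e+02]), 'force': array([-0.06608409, -0.63456318,  0.10684689]), 'torque': array([ 0.02464008, -0.03214916, -0.03231737]), 'gripper_width': 91.10862093168348}
```

```bash
cat > h.py <<'E'
from workcell import *
import cv2, numpy as np
def cam(n):
    c=calibration(n); R=cv2.Rodrigues(c['rvec'])[0]; return c['mtx'],R,np.array(c['tvec']).ravel(),c
def back(n,px,z,c=None):
    K,R,t,_=c or cam(n); d=R.T@np.linalg.solve(K,[px[0],px[1],1]); o=-R.T@t
    return o+d*(z-o[2])/d[2]
def proj(n,P,c=None):
    K,R,t,_=c or cam(n); p=(R@np.atleast_2d(P).T).T+t; p=p@K.T; return p[:,:2]/p[:,2:]
def tri(a,pa,b,pb):
    P=[]
    for n in(a,b):
        K,R,t,_=cam(n); P.append(K@np.c_[R,t])
    X=cv2.triangulatePoints(P[0],P[1],np.array(pa,float),np.array(pb,float)).ravel(); return X[:3]/X[3]
E
python3 - <<'E'
from h import *
np.set_printoptions(precision=1,suppress=True)
for n,L in(("scene",[(279.2,269.4),(401.2,310.8),(323.8,292.5)]),("side",[(362,206.6),(281.1,181.6),(325,190)])):
    for p in L: X=back(n,p,0); print(n,p,X,np.hypot(*X[:2]))
for n,p in(("scene",(300.9,205)),("side",(332.8,248.3))): print('filter',back(n,p,0))
for n,p in(("scene",(301.5,170.1)),("side",(335.2,211))): print('mouth',back(n,p,110))
for n,r in(("bottle",(285,165)),("wineglass",(453,245)),("candle",(203,228))): print(n,back("scene",r,0))
a=cv2.imread("pics/scene0.png"); cv2.imwrite("pics/s1.png",cv2.resize(a[70:345,170:490],None,fx=2.18,fy=2.18,interpolation=cv2.INTER_CUBIC))
E
```

```text
scene (279.2, 269.4) [376.3  84.8   0. ] 385.7478075951909
scene (401.2, 310.8) [ 432.4 -185.8    0. ] 470.5931707840557
scene (323.8, 292.5) [380.4 -32.3   0. ] 381.78268144188723
side (362, 206.6) [368.3  91.7   0. ] 379.53946482934975
side (281.1, 181.6) [ 419.4 -198.2    0. ] 463.88225122317004
side (325, 190) [367.6 -54.9   0. ] 371.68728095551484
filter [578.2 180.5   0. ]
filter [572.2 158.1   0. ]
mouth [580.1 175.5 110. ]
mouth [562.5 159.3 110. ]
bottle [692.1 325.1   0. ]
wineglass [ 666.9 -193.     0. ]
candle [373.1 320.3   0. ]
```

View pics/s1.png

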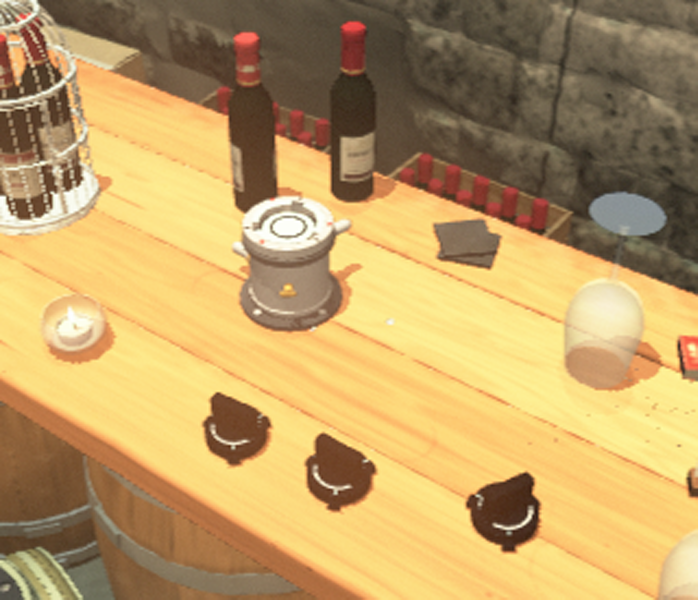

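```bash
python3 - <<'E'
from h import *
from scipy.spatial.transform import Rotation as Ro
np.set_printoptions(precision=3,suppress=True)
s=state(); T=Ro.from_euler('xyz',s['ee_rot'],degrees=True).as_matrix()
K,R,t,_=cam("wrist"); C=-R.T@t
print("cam in tool",T.T@(C-s['ee_pos']),"axes(cols x,y,z of cam in tool)\n",T.T@R.T, "C",C,"\nT",T)
E
```

```text
cam in tool [  79.326   -1.029 -149.31 ] axes(cols x,y,z of cam in tool)
 [[-0.001 -0.961 -0.278]
 [ 1.    -0.001 -0.001]
 [ 0.    -0.278  0.961]] C [ 48.855 577.36  385.284] 
T [[-0.976  0.22   0.   ]
 [ 0.22   0.976  0.   ]
 [ 0.     0.    -1.   ]]
```

```bash
python3 -m jog '-1 -0.57 0 0 0 -0.141;-1 -0.57 0 0 0 -0.141;-1 -0.57 0 0 0 -0.141;-1 -0.57 0 0 0 -0.141;-1 -0.57 0 0 0 -0.141;-1 -0.57 0 0 0 -0.141;-1 -0.57 0 0 0 -0.141;-1 -0.57 0 0 0 -0.141;-1 -0.57 0 0 0 -0.141;-1 -0.57 0 0 0 -0.141;-1 -0.57 0 0 0 -0.141;-1 -0.57 0 0 0 -0.141;-1 -0.57 0 0 0 -0.141;-1 -0.57 0 0 0 -0.141;-1 -0.57 0 0 0 -0.141;-1 -0.57 0 0 0 -0.141;-1 -0.57 0 0 0 -0.141;-1 -0.57 0 0 0 -0.141'
python3 - <<'E'
from h import *
np.set_printoptions(precision=2,suppress=True)
s=state(); c=cam("wrist"); f=grab_frame("wrist"); cv2.imwrite("pics/w1.png",f[:,:,::-1])
import pickle; pickle.dump(c,open("w1.pkl","wb"))
for q in("mouth","filter","inside"):
    z={"mouth":110,"filter":0,"inside":96}[q]
    for d in tip_of(q,"wrist"): print(q,d,back("wrist",d['location'],z,c))
print(s['time_s'],s['ee_pos'],s['ee_rot'],s['qvel'])
E
```

```text
time_s: 3.0
ee_pos: [550.7, 173.7, 236.0]
ee_rot: [180.0, -0.0, -180.0]
force: [-0.5, -0.1, 0.1]
gripper_width: 91.1
filter {'location': [318.6, 200.7], 'confidence': 0.68} [577.07 167.28   0.  ]
3.0 [550.67 173.73 235.98] [ 179.98   -0.03 -179.95] [ 0.69 -0.33  0.06 -0.18 -0.16 -0.08]
```

View pics/w1.png

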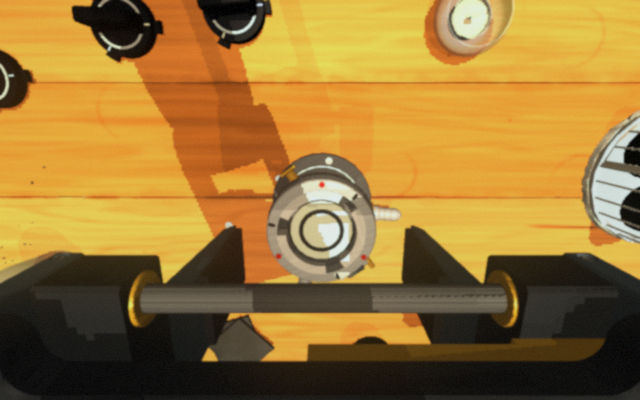

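```bash
python3 - <<'E'
from h import *
import pickle
c=pickle.load(open("w1.pkl","rb")); im=cv2.imread("pics/w1.png")
X0=back("wrist",(321.5,229.5),110,c); print(X0)
# top-down: image right=-y, up=+x
L=65; src=np.array([[X0[0]+L,X0[1]+L,110],[X0[0]+L,X0[1]-L,110],[X0[0]-L,X0[1]-L,110],[X0[0]-L,X0[1]+L,110]])
p=proj("wrist",src,c).astype(np.float32)
M=cv2.getPerspectiveTransform(p,np.float32([[0,0],[585,0],[585,585],[0,585]]))
o=cv2.warpPerspective(im,M,(585,585),flags=cv2.INTER_CUBIC)
k=4.5
for r in(51,32.2): cv2.circle(o,(292,292),int(r*k),(0,255,0),1)
for a in range(0,360,30):
    d=np.radians(a); cv2.putText(o,str(a),(int(280-60*k*np.sin(d)),int(297-60*k*np.cos(d))),0,.45,(255,0,0),1)
cv2.imwrite("pics/top.png",o)
E
```

```text
[573.83068845 171.34710538 110.        ]
```

View pics/top.png

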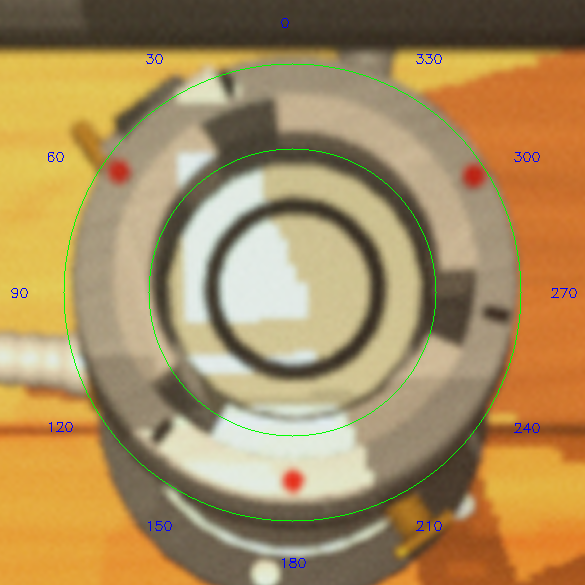

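```bash
python3 -m jog '0.25 -0.728 0.1 0 0 0;0.25 -0.728 0.1 0 0 0;0.25 -0.728 0.1 0 0 0;0.25 -0.728 0.1 0 0 0;0.25 -0.728 0.1 0 0 0;0.25 -0.728 0.1 0 0 0;0.25 -0.728 0.1 0 0 0;0.25 -0.728 0.1 0 0 0;0.25 -0.728 0.1 0 0 0;0.25 -0.728 0.1 0 0 0;0.25 -0.728 0.1 0 0 0;0.25 -0.728 0.1 0 0 0;0.25 -0.728 0.1 0 0 0'
python3 - <<'E'
from h import *
np.set_printoptions(precision=2,suppress=True)
s=state(); c=cam("wrist"); f=grab_frame("wrist")[:,:,::-1]; cv2.imwrite("pics/w2.png",f)
import pickle; pickle.dump(c,open("w2.pkl","wb"))
for q,z in(("ring_grip",40),("lock_ring",0)):
    for d in tip_of(q,"wrist"): print(q,d,back("wrist",d['location'],z,c))
print([d for d in spot_in("lock_ring","wrist")])
print(s['time_s'],s['ee_pos'],s['ee_rot'],s['qpos'])
X0=np.array([428,-190]);L=75
def top(z):
    src=np.array([[X0[0]+L,X0[1]+L,z],[X0[0]+L,X0[1]-L,z],[X0[0]-L,X0[1]-L,z],[X0[0]-L,X0[1]+L,z]])
    M=cv2.getPerspectiveTransform(proj("wrist",src,c).astype(np.float32),np.float32([[0,0],[400,0],[400,400],[0,400]]))
    return cv2.warpPerspective(f,M,(400,400),flags=cv2.INTER_CUBIC)
cv2.imwrite("pics/ring2.png",np.vstack([np.hstack([top(18),top(51)])]))
E
```

```text
time_s: 4.28
ee_pos: [426.8, -189.3, 186.4]
ee_rot: [180.0, 0.1, -179.9]
force: [-0.6, 0.1, 0.7]
gripper_width: 91.1
ring_grip {'location': [493.1, 153.7], 'confidence': 0.85} [384.39 -35.88  40.  ]
ring_grip {'location': [628.3, 142.0], 'confidence': 0.81} [373.79  84.18  40.  ]
ring_grip {'location': [331.7, 210.8], 'confidence': 0.61} [ 438.81 -182.     40.  ]
lock_ring {'location': [590.7, 134.4], 'confidence': 0.95} [369.84  81.19   0.  ]
lock_ring {'location': [475.2, 153.9], 'confidence': 0.91} [389.65 -33.39   0.  ]
lock_ring {'location': [330.7, 199.5], 'confidence': 0.62} [ 438.53 -182.03    0.  ]
[{'rect': [564.3, 101.3, 640.0, 174.9], 'confidence': 0.84}, {'rect': [444.6, 115.9, 528.0, 184.9], 'confidence': 0.77}]
4.2833 [ 426.81 -189.34  186.39] [ 179.97    0.05 -179.87] [ -25.37   10.93  107.6     0.06   61.43 -115.53]
```

View pics/ring2.png

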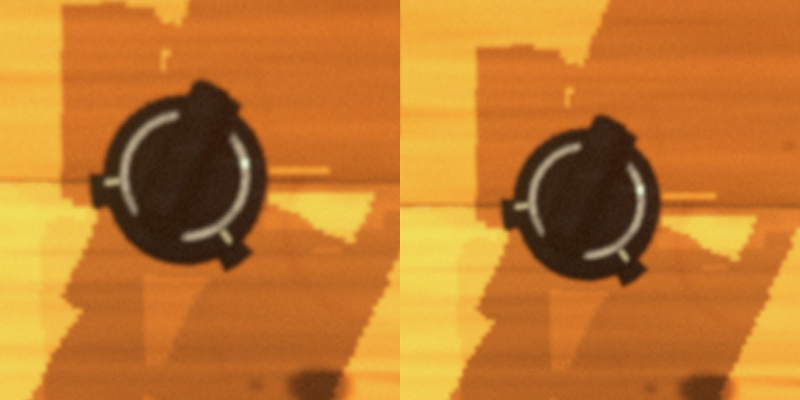

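```bash
cat > fit.py <<'E'
from h import *
from scipy.optimize import minimize
def pts(z0,z1,poly): return [np.c_[poly,np.full(len(poly),z)] for z in(z0,z1)]
a=np.radians(np.arange(0,360,6)); circ=lambda r:np.c_[r*np.cos(a),r*np.sin(a)]
parts=[np.vstack([*pts(4,18,circ(31)),*pts(0,0,circ(27))]),np.vstack(pts(18,51,np.array([[25,7],[-25,7],[-25,-7],[25,-7]])))]
for k in(0,120,240):
    b=np.radians(k+np.linspace(-10,10,5)); u=np.c_[np.cos(b),np.sin(b)]
    parts.append(np.vstack(pts(4,10,np.vstack([37*u,28*u]))))
def render(v,c,sh,z0=0,S=4):
    th=np.radians(v[2]); R=np.array([[np.cos(th),-np.sin(th),0],[np.sin(th),np.cos(th),0],[0,0,1]])
    m=np.zeros((sh[0],sh[1]),np.uint8)
    for P in parts:
        q=proj("wrist",P@R.T+[v[0],v[1],z0],c)
        cv2.fillConvexPoly(m,np.round(cv2.convexHull(q.astype(np.float32))*16).astype(np.int32),255,cv2.LINE_AA,4)
    return m/255.
E
python3 - <<'E'
from fit import *
import pickle
c=pickle.load(open("w2.pkl","rb")); im=cv2.imread("pics/w2.png")
mx=im.max(2).astype(float); m=np.clip((110-mx)/60,0,1)
box=np.zeros(m.shape); p=proj("wrist",[436,-184,20],c)[0]; print(p)
y,x=np.ogrid[:400,:640]; box[(np.hypot(x-p[0],y-p[1])<62)]=1; m*=box
# the white arc inside counts as ring
m=cv2.morphologyEx(m,cv2.MORPH_CLOSE,np.ones((9,9)))
f=lambda v:np.abs(render(v,c,m.shape)*box-m).sum()
best=None
for th in(-35,-25,-15):
    r=minimize(f,[436,-184,th],method='Nelder-Mead',options=dict(initial_simplex=np.array([436,-184,th])+np.array([[0,0,0],[4,0,0],[0,4,0],[0,0,6]])))
    print(r.x,r.fun,m.sum())
    if best is None or r.fun<best.fun: best=r
print('alt',f(best.x+[0,0,180]),f(best.x+[0,0,60]),f(best.x+[0,0,120]))
o=im.copy(); cs,_=cv2.findContours((render(best.x,c,m.shape)>.5).astype(np.uint8),0,1); cv2.drawContours(o,cs,-1,(0,255,0),1)
q=np.round(p).astype(int); cr=lambda i:cv2.resize(i[q[1]-70:q[1]+70,q[0]-70:q[0]+70],None,fx=2.8,fy=2.8,interpolation=cv2.INTER_CUBIC)
cv2.imwrite("pics/fit.png",np.hstack([cr(im),cr(o)]))
E
```

```text
[329.22613256 202.2854433 ]
[ 437.57623078 -185.59991371  -26.17590021] 537.5598039215687 2769.6499999999996
[ 437.5969793  -184.92154623  -26.6111566 ] 538.9872549019608 2769.6499999999996
[ 437.64619229 -184.68188968  -25.2704607 ] 539.5872549019608 2769.6499999999996
alt 739.1480392156863 757.436274509804 506.628431372549
```

View pics/fit.png

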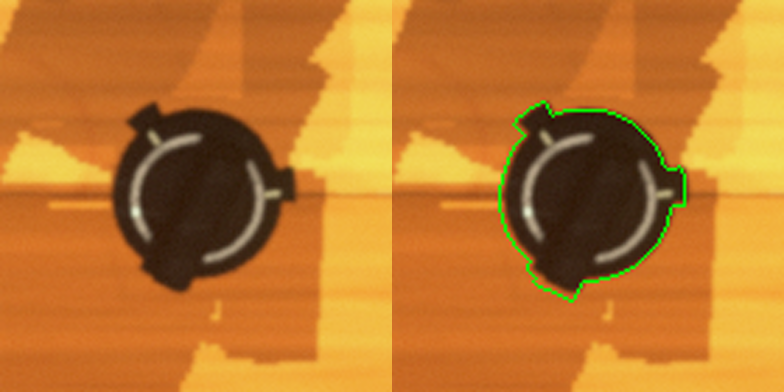

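```bash
python3 - <<'E'
from fit import *
import pickle
c=pickle.load(open("w2.pkl","rb")); im=cv2.imread("pics/w2.png")
r_=im[:,:,2].astype(float); p=np.array([329,202]); print(r_[202,260:400:4])
y,x=np.ogrid[:400,:640]; box=(np.hypot(x-p[0],y-p[1])<55)*1.
b=((r_<125)*box).astype(np.uint8)
cs,_=cv2.findContours(b,0,1); k=max(cs,key=cv2.contourArea); m=np.zeros(b.shape,np.uint8); cv2.drawContours(m,[k],-1,1,-1); m=m*1.
f=lambda v:np.abs(render(v,c,m.shape,z0=v[3] if len(v)>3 else 0)*box-m).sum()
for n in(3,4):
  for th in(-32,-25,-18):
    x0=np.array([436,-184,th,0.])[:n]
    r=minimize(f,x0,method='Nelder-Mead',options=dict(initial_simplex=np.vstack([x0,x0+np.diag([4,4,6,-10.])[:n,:n]])))
    print(r.x.round(2),r.fun,m.sum(),render(r.x,c,m.shape).sum())
E
```

```text
[187. 187. 186. 184. 182. 174. 176. 174. 176. 175.  63.  71. 130.  54.
  56.  54.  48.  51.  52.  54.  52.  55.  60. 167. 128.  63. 117. 178.
 184. 230. 234. 233. 234. 233. 233.]
[ 437.   -184.21  -26.59] 243.88235294117646 3065.0 3308.7490196078434
[ 437.29 -184.14  -25.64] 244.64313725490194 3065.0 3308.843137254902
[ 436.99 -184.06  -26.3 ] 244.46666666666664 3065.0 3309.411764705882
[ 440.05 -183.9   -25.95  -11.8 ] 86.65490196078431 3065.0 3300.7254901960787
[ 440.19 -183.98  -25.37  -12.11] 87.18039215686275 3065.0 3302.043137254902
[ 440.16 -183.94  -26.41  -12.15] 87.27843137254902 3065.0 3298.0588235294117
```

```bash
python3 - <<'E'
s=open('fit.py').read()
s=s.replace("m=np.zeros((sh[0],sh[1]),np.uint8)","m=np.zeros((sh[0]*S,sh[1]*S),np.uint8)").replace("np.round(cv2.convexHull(q.astype(np.float32))*16).astype(np.int32),255,cv2.LINE_AA,4)","np.round(cv2.convexHull((q.astype(np.float32)+.5)*S-.5)).astype(np.int32),255)").replace("return m/255.","return cv2.resize(m,(sh[1],sh[0]),interpolation=cv2.INTER_AREA)/255.")
open('fit.py','w').write(s)
E
python3 - <<'E'
from fit import *
import pickle
c=pickle.load(open("w2.pkl","rb")); im=cv2.imread("pics/w2.png")
r_=im[:,:,2].astype(float); p=np.array([329,202])
y,x=np.ogrid[:400,:640]; box=(np.hypot(x-p[0],y-p[1])<55)*1.
b=((r_<125)*box).astype(np.uint8)
cs,_=cv2.findContours(b,0,1); k=max(cs,key=cv2.contourArea); m=np.zeros(b.shape,np.uint8); cv2.drawContours(m,[k],-1,1,-1); m=m*1.
f=lambda v:np.abs(render(v,c,m.shape,z0=v[3] if len(v)>3 else 0)*box-m).sum()
for n in(3,4):
  for th in(-32,-20):
    x0=np.array([436,-184,th,0.])[:n]
    r=minimize(f,x0,method='Nelder-Mead',options=dict(initial_simplex=np.vstack([x0,x0+np.diag([4,4,6,-10.])[:n,:n]])))
    print(r.x.round(2),r.fun,m.sum(),render(r.x,c,m.shape).sum())
print(proj("wrist",[[437,-184,40],[437,-184,0]],c))
E
```

```text
[ 436.88 -184.1   -25.52] 121.98039215686275 3065.0 3183.843137254902
[ 436.67 -184.1   -25.71] 121.7843137254902 3065.0 3183.1450980392156
[ 438.51 -184.05  -25.78   -6.64] 68.42745098039215 3065.0 3185.4
[ 438.2  -184.21  -25.58   -5.33] 71.2235294117647 3065.0 3186.2039215686273
[[329.61256676 208.98461368]
 [328.87049554 198.12363167]]
```

```bash
python3 -m jog '-0.021 0.0104 0.05 0 0 0.0795;-0.021 0.0104 0.1 0 0 0.159;-0.021 0.0104 0.14 0 0 0.24;-0.021 0.0104 0.18 0 0 0.2856;-0.021 0.0104 0.22 0 0 0.2856;-0.021 0.0104 0.25 0 0 0.2856;-0.021 0.0104 0.27 0 0 0.2856;-0.021 0.0104 0.28 0 0 0.2856;-0.021 0.0104 0.287 0 0 0.2856;-0.021 0.0104 0.287 0 0 0.2856;-0.021 0.0104 0.287 0 0 0.2856'
python3 -c "
from h import *
f=grab_frame('wrist');cv2.imwrite('pics/w3.png',f[:,:,::-1]);print(state()['ee_pos'],state()['ee_rot'],state()['force'])"
```

```text
time_s: 5.4
ee_pos: [438.0, -183.9, 43.3]
ee_rot: [180.0, 0.1, 154.5]
force: [0.7, -0.0, 0.6]
gripper_width: 91.1
[ 438.06250942 -184.03566239   43.4287156 ] [1.79970406e+02 1.08907841e-01 1.54517543e+02] [ 0.31035469 -0.2975139   0.72300625]
```

View pics/w3.png

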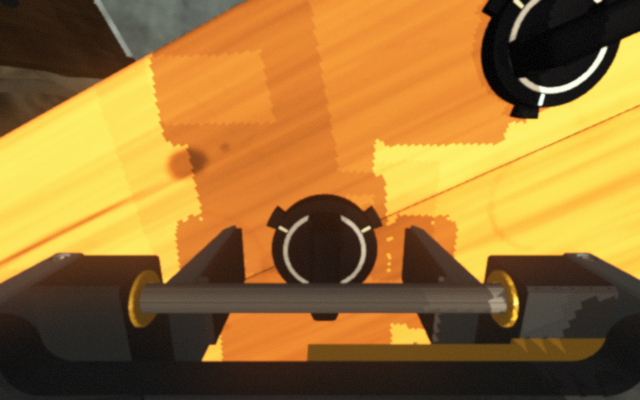

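```bash
python3 -m jog '0 0 0 0 0 0;0 0 0 0 0 0;0 0 0 0 0 0;0 0 0 0 0 0;0 0 0 0 0 0;0 0 0 0 0 0;0 0 0 0 0 0;0 0 0 0 0 0;0 0 0 0 0 0;0 0 0 0 0 0;0 0 0 0 0 0;0 0 0 0 0 0' -1 35; python3 -c "
from h import *
s=state();print(s['ee_pos'],s['ee_rot'],s['force'],s['torque'],s['gripper_width'])"
```

```text
time_s: 6.45
ee_pos: [438.1, -184.0, 43.5]
ee_rot: [180.0, 0.1, 154.5]
force: [0.9, 0.7, 0.5]
gripper_width: 13.8
[ 438.09238908 -184.00683156   43.45186626] [1.79965700e+02 1.12618621e-01 1.54510212e+02] [0.87004258 0.69093615 0.51220285] [ 0.05713595 -0.12239808 -0.01109977] 13.775258463900006
```

```bash
python3 -m jog '0 0 -0.04 0 0 0;0 0 -0.1 0 0 0;0 0 -0.17 0 0 0;0 0 -0.24 0 0 0;0 0 -0.3 0 0 0;0 0 -0.32 0 0 0;0 0 -0.32 0 0 0;0 0 -0.32 0 0 0'
cat > hand.py <<'E'
from fit import *
from scipy.spatial.transform import Rotation as Ro
import sys
s=state(); c=cam("wrist"); im=grab_frame("wrist")[:,:,::-1].copy(); cv2.imwrite(sys.argv[1],im)
T=Ro.from_euler('xyz',s['ee_rot'],degrees=True).as_matrix(); th0=s['ee_rot'][2]-180
z0=s['ee_pos'][2]-43.4
p=proj("wrist",[s['ee_pos'][0],s['ee_pos'][1],z0+18],c)[0]
y,x=np.ogrid[:400,:640]; box=(np.hypot(x-p[0],y-p[1])<75)*(y<p[1]+20)*1.
b=((im[:,:,2]<100)*box).astype(np.uint8); print(p,b.sum())
b=cv2.morphologyEx(b,cv2.MORPH_CLOSE,np.ones((11,11)))*box
f=lambda v:np.abs(render([*(s['ee_pos']+T@[v[0],v[1],0])[:2],th0+v[2]],c,b.shape,z0=z0+v[3])*box-b).sum()
x0=np.zeros(4); r=minimize(f,x0,method='Nelder-Mead',options=dict(initial_simplex=np.vstack([x0,x0+np.diag([3,3,4,3.])])))
print("offset tool xy, yaw, z",r.x.round(2),r.fun,b.sum(),s['ee_pos'],s['ee_rot'],s['force'])
m=render([*(s['ee_pos']+T@[r.x[0],r.x[1],0])[:2],th0+r.x[2]],c,b.shape,z0=z0+r.x[3])
cs,_=cv2.findContours((m>.5).astype(np.uint8),0,1); cv2.drawContours(im,cs,-1,(0,255,0),1)
q=p.astype(int); cv2.imwrite(sys.argv[1].replace('.png','_fit.png'),cv2.resize(im[q[1]-100:q[1]+100,q[0]-120:q[0]+120],None,fx=3,fy=3,interpolation=cv2.INTER_CUBIC))
E
python3 hand.py pics/w4.png
```

```text
time_s: 7.12
ee_pos: [437.1, -183.7, 202.4]
ee_rot: [180.0, 0.0, 154.5]
force: [0.5, 0.6, -1.3]
gripper_width: 13.8
[325.25056628 251.68123509] 7462
offset tool xy, yaw, z [ 0.42 -1.37  0.51  0.95] 911.4078431372549 8093.0 [ 437.11876963 -183.65757171  202.39015416] [1.79969037e+02 2.44656842e-02 1.54514284e+02] [ 0.46418151  0.55584592 -1.32730697]
```

View pics/w4_fit.png

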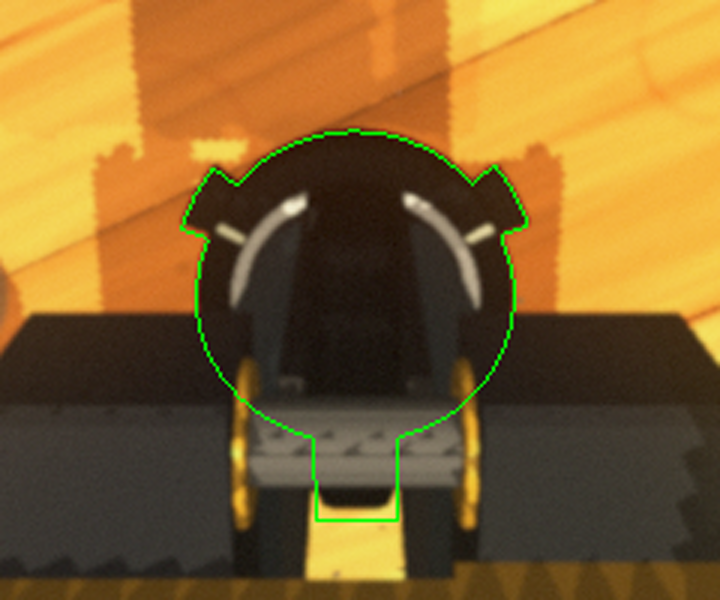

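```bash
python3 -m jog '0.002 0.03 0 0 0 -0.02;0.006 0.09 0 0 0 -0.07;0.012 0.17 0 0 0 -0.14;0.017 0.25 0 0 0 -0.2;0.023 0.33 0 0 0 -0.26;0.029 0.42 0 0 0 -0.32;0.035 0.5 0 0 0 -0.38;0.04 0.58 0 0 0 -0.43;0.046 0.66 0.01 0 0 -0.47;0.05 0.72 0.025 0 0 -0.492;0.0526 0.75 0.04 0 0 -0.492;0.0526 0.763 0.044 0 0 -0.492;0.0526 0.763 0.044 0 0 -0.492;0.0526 0.763 0.044 0 0 -0.492'
python3 hand.py pics/w5.png; cd pics; python3 - <<'E'
import cv2; a=cv2.imread('w5.png'); cv2.imwrite('w5c.png',cv2.resize(a[110:310,215:435],None,fx=3,fy=3,interpolation=cv2.INTER_CUBIC))
E
```

```text
time_s: 8.33
ee_pos: [576.1, 171.0, 178.5]
ee_rot: [179.9, -0.2, -161.3]
force: [1.5, -0.0, -1.1]
gripper_width: 14.0
[324.16674524 253.05380722] 8152
offset tool xy, yaw, z [ 1.6  -0.62  0.65  0.37] 1338.5960784313727 8774.0 [576.11516372 170.98466819 178.50964512] [ 179.93897033   -0.24709675 -161.25475254] [ 1.53968278 -0.02232572 -1.14788549]
```

View pics/w5c.png

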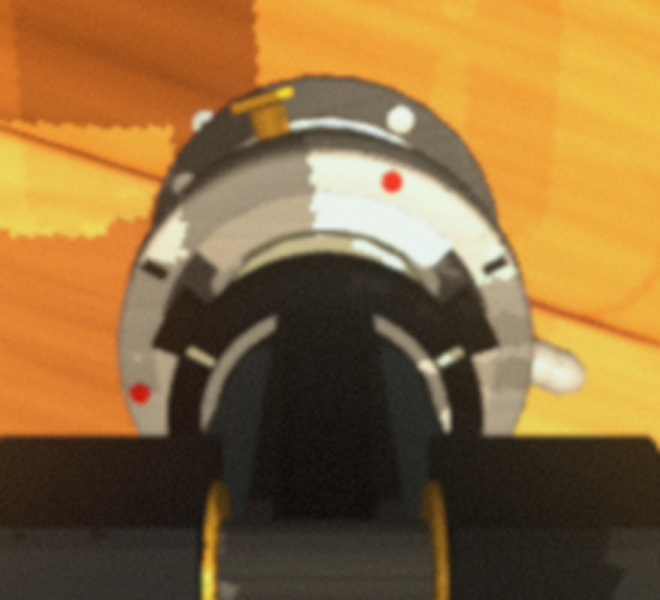

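```bash
python3 - <<'E'
from h import *
from scipy.optimize import least_squares
s=state(); c=cam("wrist"); print(s['ee_pos'],s['ee_rot'],s['qvel'].round(2))
P=np.array([back("wrist",(u/3+215,v/3+110),110,c)[:2] for u,v in((155,268),(495,265),(392,181),(140,393))])
ang=np.array([259.3,139.3,179.3,299.3])
def f(v,r=None):
    a=np.radians(ang+v[2]); R=v[3]; return (P-np.c_[v[0]+R*np.cos(a),v[1]+R*np.sin(a)]).ravel()
r=least_squares(f,[577,171,0,45.5]); print(r.x,r.fun.round(2))
# same for w1 marks
import pickle
E
```

```text
[576.35721429 170.65938068 179.2931164 ] [ 1.79936603e+02 -1.63575518e-01 -1.61297226e+02] [-0.48 -0.95 -0.45  0.2  -0.09  0.02]
[5.78130904e+02 1.71067196e+02 1.11627889e-02 4.57150926e+01] [-0.25 -0.01 -0.02  0.04  0.11 -0.09  0.16  0.07]
```

```bash
python3 -m jog '-0.0045 0.0025 0.015 0 0 0;-0.0045 0.0025 0.03 0 0 0;-0.0045 0.0025 0.045 0 0 0;-0.0045 0.0025 0.05 0 0 0;-0.0045 0.0025 0.05 0 0 0;-0.0045 0.0025 0.05 0 0 0;-0.0045 0.0025 0.05 0 0 0'; python3 -c "
from h import *
s=state();print(s['ee_pos'],s['ee_rot'],s['force'],s['torque'],s['qvel'])"
```

```text
time_s: 8.97
ee_pos: [578.2, 172.6, 154.5]
ee_rot: [179.9, -0.1, -161.3]
force: [1.0, 0.6, -1.3]
gripper_width: 13.5
[578.18351495 172.58328107 154.54800842] [ 1.79939042e+02 -1.32962310e-01 -1.61298586e+02] [ 1.01636107  0.63197722 -1.25650633] [ 0.00775002  0.03803102 -0.03324538] [ 0.15451915 -0.19159793 -0.23882422  0.10323362 -0.05554128 -0.01202712]
```

```bash
python3 -m jog '0 0 0.003 0 0 0;0 0 0.006 0 0 0;0 0 0.008 0 0 0;0 0 0.01 0 0 0;0 0 0.012 0 0 0;0 0 0.014 0 0 0;0 0 0.014 0 0 0'; python3 -c "
from h import *
s=state();print(s['ee_pos'],s['ee_rot'],s['force'],s['torque'])"
```

```text
time_s: 9.55
ee_pos: [578.1, 172.6, 147.3]
ee_rot: [179.9, -0.1, -161.3]
force: [-0.1, 0.3, -0.9]
gripper_width: 13.6
[578.14017472 172.55754185 147.29100203] [ 1.79941416e+02 -1.45875738e-01 -1.61295464e+02] [-0.14913123  0.26212185 -0.88868187] [ 0.02520599 -0.02972469  0.00614088]
```

```bash
python3 -m jog '0 0 0.002 0 0 0;0 0 0.004 0 0 0;0 0 0.006 0 0 0;0 0 0.008 0 0 0;0 0 0.01 0 0 0;0 0 0.01 0 0 0'; python3 -c "
from h import *
s=state();print(s['ee_pos'],s['ee_rot'],s['force'],s['torque'])"
```

```text
time_s: 10.05
ee_pos: [578.2, 172.6, 142.7]
ee_rot: [179.9, -0.1, -161.3]
force: [-2.4, -0.3, 3.5]
gripper_width: 13.7
[578.22992095 172.56074252 142.71561317] [ 1.79944905e+02 -1.12364919e-01 -1.61297937e+02] [-2.44935544 -0.26622025  3.53523589] [-0.04903851  0.24749483 -0.0218612 ]
```

```bash
python3 -m jog '0.0012 0 0.003 0 0 0;0.0012 0 0.006 0 0 0;0.0012 0 0.008 0 0 0;0.0012 0 0.01 0 0 0;0.0012 0 0.01 0 0 0'; python3 -c "
from h import *
s=state();print(s['ee_pos'],s['ee_rot'],s['force'],s['torque'])"
```

```text
time_s: 10.47
ee_pos: [578.1, 172.6, 138.6]
ee_rot: [179.9, -0.0, -161.3]
force: [-1.5, 0.1, 7.9]
gripper_width: 13.9
[578.13305302 172.5712401  138.60778427] [ 1.79947287e+02 -6.05819044e-03 -1.61293475e+02] [-1.50799766  0.1149359   7.94637355] [-0.04620394  0.19702428 -0.00024485]
```

```bash
python3 -m jog '0.001 0 0.002 0 0 0;0.001 0 0.004 0 0 0;0.001 0 0.006 0 0 0;0.001 0 0.008 0 0 0;0.001 0 0.009 0 0 0;0.001 0 0.009 0 0 0'; python3 -c "
from h import *
s=state();print(s['ee_pos'],s['ee_rot'],s['force'],s['torque'])"
```

```text
time_s: 10.97
ee_pos: [578.1, 172.5, 135.6]
ee_rot: [180.0, 0.1, -161.3]
force: [-2.0, -1.4, 9.8]
gripper_width: 14.0
[578.09587898 172.52494902 135.58363282] [ 1.79953258e+02  1.03314902e-01 -1.61295818e+02] [-2.04133658 -1.42984354  9.78371467] [-0.15079648  0.46081123  0.01885329]
```

```bash
python3 -m jog '0.001 0.0005 0.002 0 0 0;0.001 0.0005 0.004 0 0 0;0.001 0.0005 0.005 0 0 0;0.001 0.0005 0.005 0 0 0;0.001 0.0005 0.005 0 0 0'; python3 -c "
from h import *
s=state();print(s['ee_pos'],s['ee_rot'],s['force'],s['torque'])"
```

```text
time_s: 11.38
ee_pos: [578.0, 172.5, 134.8]
ee_rot: [180.0, 0.2, -161.3]
force: [-3.5, -1.0, 10.5]
gripper_width: 13.8
[578.01122839 172.54798377 134.76084036] [ 179.98234733    0.21040911 -161.28957884] [-3.45116243 -1.03679044 10.48827208] [-0.28242939  0.65113901  0.02477711]
```

```bash
python3 -m jog '0.001 0 0.004 0 0 0;0.002 0 0.006 0 0 0;0.003 0 0.0065 0 0 0;0.003 0 0.0065 0 0 0;0.003 0 0.0065 0 0 0'; python3 -c "
from h import *
s=state();print(s['ee_pos'],s['ee_rot'],s['force'],s['torque'])"
```

```text
time_s: 11.8
ee_pos: [577.8, 172.4, 133.7]
ee_rot: [180.0, 0.4, -161.3]
force: [-1.3, -0.2, 11.8]
gripper_width: 13.9
[577.80016764 172.4338761  133.69488094] [ 179.99022811    0.44297828 -161.2929862 ] [-1.3421018  -0.23302247 11.77917952] [-0.08031367  0.51720757  0.01712136]
```

```bash
python3 -m jog '0.0015 0 0.0045 0 0 0.02;0.0015 0 0.0045 0 0 0.05;0.0015 0 0.0045 0 0 0.08;0.0015 0 0.0045 0 0 0.11;0.0015 0 0.0045 0 0 0.11'; python3 -c "
from h import *
s=state();print(s['ee_pos'],s['ee_rot'],s['force'],s['torque'],s['gripper_width'])"
```

```text
time_s: 12.22
ee_pos: [578.7, 172.0, 133.8]
ee_rot: [180.0, 0.7, -171.3]
force: [0.7, -2.2, 13.4]
gripper_width: 13.7
[578.68844006 171.96745547 133.77981661] [ 179.95639502    0.70738264 -171.257833  ] [ 0.68090667 -2.15588139 13.44872686] [-0.39793862  0.32712531  0.01987619] 13.662556253318447
```

```bash
python3 -m jog '0.002 0.001 0.0045 0 -0.005 0.04;0.002 0.001 0.0045 0 -0.005 0.08;0.002 0.001 0.0045 0 -0.005 0.12;0.002 0.001 0.0045 0 -0.005 0.16;0.002 0.001 0.0045 0 -0.005 0.2;0.002 0.001 0.0045 0 -0.005 0.24;0.002 0.001 0.0045 0 -0.005 0.28;0.002 0.001 0.0045 0 -0.005 0.3;0.002 0.001 0.0045 0 -0.005 0.3'; python3 -c "
from h import *
s=state();print(s['ee_pos'],s['ee_rot'],s['force'],s['torque'],s['gripper_width'])"
```

```text
time_s: 12.97
ee_pos: [579.2, 171.8, 134.0]
ee_rot: [179.5, 1.3, 161.7]
force: [-0.1, -3.2, 13.0]
gripper_width: 13.9
[579.20630082 171.8366847  133.96112138] [179.48045907   1.30717508 161.71300195] [-0.12736042 -3.16772947 13.01473694] [-0.62409345  0.43483348 -0.02847011] 13.934928794839369
```

```bash
python3 -m jog '0.002 0 0.0045 0.002 0.006 0.03;0.002 0 0.0045 0.004 0.012 0.06;0.002 0 0.0045 0.006 0.018 0.1;0.002 0 0.0045 0.006 0.018 0.14;0.002 0 0.0045 0.006 0.018 0.18;0.002 0 0.0045 0.006 0.018 0.22;0.002 0 0.0045 0.006 0.018 0.22'; python3 -c "
from h import *
s=state();print(s['ee_pos'],s['ee_rot'],s['force'],s['torque'],s['gripper_width'])"
```

```text
time_s: 13.55
ee_pos: [580.1, 172.2, 134.0]
ee_rot: [179.7, -0.2, 141.8]
force: [-1.0, -1.5, 11.2]
gripper_width: 13.7
[580.06255645 172.17380204 134.02225113] [179.66659681  -0.21862702 141.82067051] [-1.0169169  -1.47130249 11.1897566 ] [-0.53508323  0.09268063 -0.12379146] 13.659522529384962
```

```bash
python3 -m jog '0.001 0 0.0045 0.002 0 0.04;0.001 0 0.0045 0.002 0 0.08;0.001 0 0.0045 0.002 0 0.12;0.001 0 0.0045 0.002 0 0.16;0.001 0 0.0045 0.002 0 0.2;0.001 0 0.0045 0.002 0 0.23;0.001 0 0.0045 0.002 0 0.23'; python3 -c "
from h import *
s=state();print(s['ee_pos'],s['ee_rot'],s['force'],s['torque'],s['gripper_width'])"
```

```text
time_s: 14.13
ee_pos: [579.9, 171.9, 133.6]
ee_rot: [179.9, -0.2, 121.1]
force: [-2.7, -2.7, 11.6]
gripper_width: 13.7
[579.90506324 171.85932038 133.64788819] [179.89795916  -0.18022309 121.07085058] [-2.66061059 -2.65358336 11.60920147] [-0.87217119  0.55363003 -0.09524036] 13.73965011883196
```

```bash
python3 -m jog '0.001 0 0.0045 0 0 0.015;0.001 0 0.0045 0 0 0.03;0.001 0 0.0045 0 0 0.04;0.001 0 0.0045 0 0 0.04'; python3 -c "
from h import *
s=state();print(s['ee_pos'],s['ee_rot'],s['force'],s['torque'],s['gripper_width'])"
```

```text
time_s: 14.47
ee_pos: [579.9, 171.8, 133.5]
ee_rot: [179.9, -0.1, 117.6]
force: [-3.8, -1.6, 13.8]
gripper_width: 13.5
[579.85958987 171.81040089 133.4928909 ] [ 1.79850239e+02 -6.85750070e-02  1.17623611e+02] [-3.83602024 -1.63360211 13.82165722] [-0.65232667  0.68239444  0.78090355] 13.475781026738487
```

```bash
python3 -m jog '0 0 0.002 0 0 -0.005;0 0 -0.001 0 0 -0.007;0 0 -0.004 0 0 -0.007;0 0 -0.007 0 0 -0.007;0 0 -0.009 0 0 -0.007;0 0 -0.009 0 0 -0.007'; python3 -c "
from h import *
s=state();print(s['ee_pos'],s['ee_rot'],s['force'],s['torque'],s['gripper_width'])"
```

```text
time_s: 14.97
ee_pos: [579.8, 171.7, 138.8]
ee_rot: [179.8, -0.0, 118.3]
force: [-2.3, -0.2, 7.6]
gripper_width: 14.0
[579.84443932 171.7220487  138.84411359] [ 1.79826227e+02 -4.05451681e-02  1.18286329e+02] [-2.27812061 -0.22791308  7.62233725] [-0.30322148  0.48019595  0.14104394] 13.961053237537413
```

```bash
python3 -m jog '0 0 -0.001 0 0 0;0 0 -0.002 0 0 0;0 0 -0.003 0 0 0;0 0 -0.003 0 0 0'; python3 -c "
from h import *
s=state();print(s['ee_pos'],s['ee_rot'],s['force'],s['torque'],s['gripper_width'])"
```

```text
time_s: 15.3
ee_pos: [579.8, 171.7, 139.5]
ee_rot: [179.9, -0.0, 118.3]
force: [0.8, 0.6, -2.7]
gripper_width: 13.6
[579.81368667 171.73581936 139.48322356] [ 1.79864233e+02 -4.14639103e-02  1.18301888e+02] [ 0.78613529  0.6094941  -2.70991273] [-0.19263183 -0.18764944  0.11038902] 13.57510400825275
```

```bash
python3 -m jog '0 0 0 0 0 0;0 0 0 0 0 0;0 0 0 0 0 0;0 0 0 0 0 0;0 0 0 0 0 0;0 0 0 0 0 0' -0.1; python3 -m jog '0 0 -0.02 0 0 0;0 0 -0.06 0 0 0;0 0 -0.12 0 0 0;0 0 -0.18 0 0 0;0 0 -0.22 0 0 0;0 0 -0.22 0 0 0;0 0 -0.22 0 0 0;0 0 -0.22 0 0 0'
python3 - <<'E'
from fit import *
import cv2
s=state(); c=cam("wrist"); im=grab_frame("wrist")[:,:,::-1].copy(); cv2.imwrite("pics/w6.png",im)
print(s['ee_pos'],s['ee_rot'],s['force'])
m=render([578,171.5,-61.7],c,im.shape[:2],z0=96); cs,_=cv2.findContours((m>.5).astype(np.uint8),0,1)
o=im.copy(); cv2.drawContours(o,cs,-1,(0,255,0),1)
p=proj("wrist",[578,171.5,110],c)[0].astype(int); y0=max(p[1]-75,0)
cr=lambda i:cv2.resize(i[y0:y0+150,p[0]-65:p[0]+65],None,fx=3,fy=3,interpolation=cv2.INTER_CUBIC)
cv2.imwrite("pics/w6f.png",np.hstack([cr(im),cr(o)]))
cv2.imwrite("pics/side6.png",grab_frame("side")[:,:,::-1])
E
```

```text
time_s: 15.8
ee_pos: [579.8, 171.7, 139.6]
ee_rot: [179.9, -0.0, 118.3]
force: [0.3, 0.1, 0.4]
gripper_width: 40.8
time_s: 16.47
ee_pos: [579.1, 171.4, 249.1]
ee_rot: [179.9, -0.1, 118.3]
force: [-0.8, 0.0, -1.1]
gripper_width: 41.4
[579.05970575 171.3586605  249.08336781] [ 1.79925969e+02 -5.75384183e-02  1.18295349e+02] [-0.82671343  0.00813761 -1.13592163]
```

View pics/w6f.png

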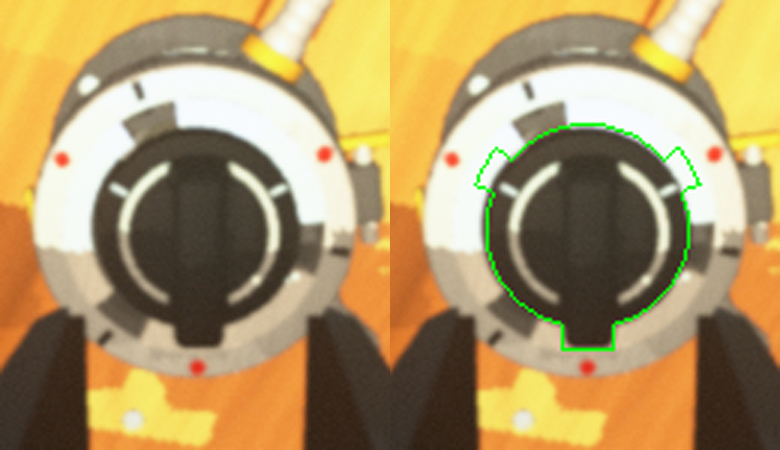

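```bash
python3 - <<'E'
from h import *
grab_frame("scene")
for q in("bottle","wineglass","candle_glass"): print(q,[[round(v) for v in d['rect']] for d in spot_in(q,"scene")[:1]])
s=state(); print(s['time_s'],s['force'],abs(s['qvel']).max()); job_done()
E
```

```text
bottle [[274, 81, 298, 168]]
wineglass [[426, 159, 479, 248]]
candle_glass [[189, 206, 223, 233]]
16.7667 [ 0.38654592 -0.01108049 -0.16810895] 0.3888976350244904
the job is handed in; nothing more can be done
```

The wine filter's locking ring is seated and locked, and I handed the job in at about 16.8 s. `job_done()` gives no verdict, so this rests on my own checks.

**What I did:**
- I took the ring farthest from the base, about 475 mm away; the two look-alikes stood at about 385 mm.
- I lowered it into the gaps at the angle read from the wrist camera, with one gap at 19.3°. The lugs went in without any hunting.
- I pressed it about 20 mm down against the cartridge and turned it about 81° clockwise to the stop. I then let it rise until the lips held it, released it and backed the gripper off.

**Last checks:**
- **Height:** the underside came up to about 96 mm, which is 14 mm below the mouth. The wrist force went from +7.6 N to -2.7 N within 0.6 mm, so the lips were blocking it.
- **Picture after release:** the ring is centred and looks level, with its marks on the red dots and its lugs hidden under the lips. It matches the model drawn at locked height.
- **Forces:** the highest I read was about 14 N pressing and 0.8 N m turning, roughly 21 N at the lugs. I read these only between moves, so a short peak would not show.
- **Bystanders:** the bottle, wine glass and candle glass are within about 4 px of where they were detected at the start, which is about the detector's scatter.

**What disagreed:** the wrist camera showed a sideways offset of about 1.4 mm, which I allowed for. The tool centre drifted about 2 mm during the twist and the tool tilted up to 1.3°, which I corrected. I did not test the lock by trying to turn the ring back.

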